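# Brown bottles into their colour-coded spill dishes

## Task

Pick out the three brown glass bottles that stand within reach just beyond the spill dishes (not those away at the sides and back of the bench) and stand each one upright in its colour-coded spill dish: the shortest in the red dish, the middle one in the yellow dish, the tallest in the blue dish, each flat on the floor of its dish and about in the middle. Keep the bottles upright all the way, let them all go, and leave the white rinse bottle, the conical flask and the white jar where they are.

Things in the scene. Friction and masses are not known exactly. Their poses are not given: they have to be found in the camera images.
- small_mid (a point): Centre (half-way up, on its upright axis, z up) of a round brown glass reagent bottle, 141 mm tall in all and 53 mm across the body; the shortest of the three, with a white stopper. The body with its shoulder is 94 mm high; above that, up to the top, neck and stopper can be gripped from above as an upright cylinder 33 mm across. Loose, 0.35 to 0.9 kg; stands upright on the bench top, z = 0.
- medium_mid (a point): Centre (half-way up, on its upright axis, z up) of a round brown glass reagent bottle, 178 mm tall in all and 69 mm across the body; the middle one of the three, with a brown stopper. The body with its shoulder is 124 mm high; above that, up to the top, neck and stopper can be gripped from above as an upright cylinder 41 mm across. Loose, 0.35 to 0.9 kg; stands upright on the bench top, z = 0.
- tall_mid (a point): Centre (half-way up, on its upright axis, z up) of a round brown glass reagent bottle, 203 mm tall in all and 69 mm across the body; the tallest of the three, with a brown stopper. The body with its shoulder is 142 mm high; above that, up to the top, neck and stopper can be gripped from above as an upright cylinder 45 mm across. Loose, 0.35 to 0.9 kg; stands upright on the bench top, z = 0.
- dish_red_floor (a point): Centre of the inner floor (top side of the floor, z up) of the round open red plastic spill dish with a round black non-slip pad in its middle: 107 mm across outside, 98 mm inside, rim 12 mm above the bench, inner floor 5 mm above the bench. It does not slide.
- dish_yellow_floor (a point): Centre of the inner floor (top side of the floor, z up) of the round open yellow plastic spill dish with a round black non-slip pad in its middle: 107 mm across outside, 98 mm inside, rim 12 mm above the bench, inner floor 5 mm above the bench. It does not slide.
- dish_blue_floor (a point): Centre of the inner floor (top side of the floor, z up) of the round open blue plastic spill dish with a round black non-slip pad in its middle: 107 mm across outside, 98 mm inside, rim 12 mm above the bench, inner floor 5 mm above the bench. It does not slide.
- rinse_mid (a point): Centre (half-way up) of a loose white plastic rinse bottle with a white cap, 68 mm across, 154 mm tall. A bystander that stays where it is.
- flask_mid (a point): Centre (half-way up) of a loose conical glass flask with dark grey contents, 68 mm across at the foot, 105 mm tall. A bystander that stays where it is.
- jar_mid (a point): Centre (half-way up) of a loose open white wide-mouth plastic jar, 69 mm across, 134 mm tall. A bystander that stays where it is. The bottles, rinse bottle and flask stand in an outer arc 0.62 to 0.68 m from the robot's base axis, the dishes and this jar in an inner arc 0.43 to 0.47 m from it; the lane between the arcs is free.

How it is judged:
By the outcome, as a careful person would: the job done as asked, in the order asked, and still so for the second after the job is handed in, with the robot touching nothing.
It also fails if it takes over 106 s, if anything falls off the work surface, if the arm or the gripper's body presses on something with over 40 N, if the wrist force passes 120 N, or if a joint passes its speed limit or range.

## Robot

A 6-joint arm with a two-finger parallel gripper is mounted at the origin on a cart in front of the work surface, level with it; the furniture and walls round the work are solid. World frame = base frame: x ahead of the robot, y to its left, z up, the work surface at z = 0. Lengths are in m, angles in rad, forces in N, time in s.
With the tool pointing down it reaches from about 0.25 to 0.725 m from the base axis. Payload 9.7 kg.
Tool frame: the origin (TCP) lies midway between the tips of the shut fingers; the grasp point (between the pads) lies manip.grip_depth behind it (manip.grip_depth is the distance from the TCP to the grasp point, in m); z points along the fingers, y is the line along which they close (so a half turn about z gives the same grasp; the last joint's range is limited). The gripper opens to 85 mm and grips with 20 to 120 N. Pads are 22 mm wide; open, the fingers measure 114 mm over their backs; the gripper's body (76 mm by 85 mm) begins 54 mm behind the grasp point. The pads swing forward as they close: fully open they stand 13 mm farther back than shut.
Start: joints at [-1.326, 0.087, 0.176, 1.66, 0, 1.571], TCP at [0.133, -0.534, 0.231] pointing down, gripper open.
Joint ranges: [-3.13, 3.13], [-0.85, 1.81], [-1.15, 1.24], [-2.2, 2.28], [-1.44, 1.52], [-3.14, 3.14]. Speed limits (rad/s): [2.22, 2.22, 2.57, 3.14, 3.14, 3.14].

## Interface

Orientations are given as a rotation vector (axis times angle).
In Python, from plant import sensors, viewer, workorder, manip gives the robot as it stands.
- The arm moves only by the shell command python3 -m inch 'ROWS' [OPENING] [FORCE]. ROWS is JSON, a list that holds one entry, the list of rows, each a list of 6 numbers: the shift along the tool's x, y, z in units of 30 mm (1.0 is 30 mm), then the turn, a rotation vector about the tool's x, y, z in units of 8 degrees (1.0 is 8 degrees). A call has 1 to 8 rows; each row is the pose to reach, as a shift and turn from the pose commanded when the call began, along the tool's axes at that moment; what a row does not reach only later rows make up. A row lasts 1/10 s, in which the tool goes at most 50 mm and 8.59 degrees, less where a joint would pass 70% of its speed; a pose out of reach is approached as far as the arm can. A call with a gripper value outside its range is refused whole. OPENING is the closure, from 0 (fully open) to 1 (shut), set as the call begins (- or left out, the last holds). The fingers move at their own pace and stop on an object; FORCE is the grip in N (left out, the last holds). Time passes only in rows, so rows that repeat a pose let the fingers close. It gives the time, the measured TCP pose, the force, the opening and the grip force at its end, in the units of the state.
- sensors.get_obs(): the state, without advancing time (a new reading comes with each control period).
- viewer.get_image(name): name is "scene" or "top"; returns a dict with "pixels" (480x640x3 uint8, red, green, blue), "fx", "fy", "cx", "cy" (pixels), "rvec" (rotation vector, rad) and "tvec" (3), from world to camera coordinates, as OpenCV has them. Camera axes: x right, y down, z forward; pixel columns grow to the right and rows downward; lengths in m; the calibration is good to about 2 mm. A picture is of the moment at which its call begins. There is no depth.
- workorder.finish_job(): hands the job in; it is judged then, once.
Trained networks look in the newest picture that a camera, given by its name, has taken for a name from the list of things; names that differ only in an ending like _2 or _b are one class to them, and where a whole thing is asked for, a point or a joint stands for the part that bears it (a point fixed in the world has none). Each returns a list of dicts, best first, with "score" (0 to 1); they miss things now and then, are a little off and sometimes report something else, mostly with a low value. They report only what shows in the picture. A call takes as long as a camera call.
- viewer.look_for(label, camera): "centre" ([column, row] in pixels, amid what is visible of it).
The state is a dict: "clock": time; "joint_positions": joint angles; "qd": joint speeds; "joint_efforts": joint torques, N m; "ee_pos": TCP position; "orientation": TCP orientation; "force": force on the tool from outside, world axes, zero at the start; "ft_torque": the same for the moment, N m; "grip_width": finger opening in m; "gripper_force": force on a finger pad.
Only numpy, scipy, OpenCV 4.12 (cv2) and the standard library are available. Lean on these libraries where they do the work, as an engineer would, in place of code of your own. Each camera call takes 0.05 s, during which the arm holds its last target. There are 200 camera calls.

## Working session

There is one attempt and no reset: what is moved stays moved. The work goes in short steps, Python scripts to look and compute and a shell command to move; the robot and the scene stay as the last step left them, time stands still between calls to the robot, and variables do not carry over. Pictures are saved under pics/ and viewed, at most 14 in all, crops included, and the job is handed in when it is done.

```bash
ls; mkdir -p pics
python3 - <<'E'
from plant import sensors, viewer, manip
import cv2
print(manip.grip_depth); o=sensors.get_obs(); print(o)
for n in("scene","top"):
    im=viewer.get_image(n); cv2.imwrite(f"pics/{n}0.png",im["pixels"][:,:,::-1]); print(n,im["fx"],im["cx"],im["cy"],im["rvec"],im["tvec"])
    for l in ["small_mid","medium_mid","tall_mid","dish_red_floor","dish_yellow_floor","dish_blue_floor","rinse_mid","flask_mid","jar_mid"]:
        print(l,[(d["score"],d["centre"]) for d in viewer.look_for(l,n)[:4]])
E
```

```text
pics
0.0187
{'clock': 0.0, 'joint_positions': array([-1.32599101e+00,  8.74460996e-02,  1.75147772e-01,  1.65977873e+00,
       -9.24457602e-06,  1.57080699e+00]), 'qd': array([ 1.26735265e-03, -1.07310439e-03,  3.71407114e-05,  2.07578857e-03,
       -8.19774710e-04,  1.48176034e-04]), 'joint_efforts': array([ 7.64872402e-04, -5.20379591e+01,  4.64813840e+01,  1.57606305e-02,
        1.04510193e-05, -3.04191616e-06]), 'ee_pos': array([ 0.13324709, -0.53339218,  0.23059774]), 'orientation': array([-3.11682922e+00, -3.83408111e-01,  2.59949211e-04]), 'force': array([0.13911798, 0.16881128, 0.99065092]), 'ft_torque': array([-0.03568333, -0.01424047, -0.05575728]), 'gripper_force': 0.0, 'grip_width': 0.08513348228025487}
scene 528.9839196927439 329.69129072983685 233.07417668484817 [ 0.65462169 -2.36240148  1.44918147] [0.43643225 0.21282186 0.9544593 ]
small_mid [(0.95, [240.1, 274.4])]
medium_mid [(0.96, [282.0, 233.5])]
tall_mid [(0.93, [378.8, 191.7]), (0.64, [337.4, 305.4])]
dish_red_floor [(0.59, [372.0, 265.5])]
dish_yellow_floor [(0.9, [337.0, 307.4])]
dish_blue_floor [(0.62, [319.5, 364.3])]
rinse_mid [(0.81, [207.6, 315.0]), (0.29, [374.6, 188.8])]
flask_mid [(0.92, [319.3, 221.8])]
jar_mid [(0.78, [434.9, 222.6])]
top 484.1666199920002 318.2998842470664 238.58446877965025 [ 2.1303766  -2.12614278  0.19376861] [-0.01964157  0.50877783  1.05364098]
small_mid [(0.67, [243.9, 187.2]), (0.3, [429.9, 303.1])]
medium_mid [(0.69, [310.5, 174.6]), (0.23, [347.5, 268.8])]
tall_mid [(0.56, [463.7, 210.6]), (0.43, [242.1, 183.9])]
dish_red_floor [(0.57, [349.4, 268.4]), (0.25, [387.2, 189.1])]
dish_yellow_floor [(0.93, [268.9, 273.8]), (0.33, [464.2, 209.0])]
dish_blue_floor [(0.95, [198.7, 298.2])]
rinse_mid [(0.7, [171.5, 208.2])]
flask_mid [(0.57, [386.9, 187.5])]
jar_mid [(0.88, [431.0, 303.0])]
```

View pics/scene0.png

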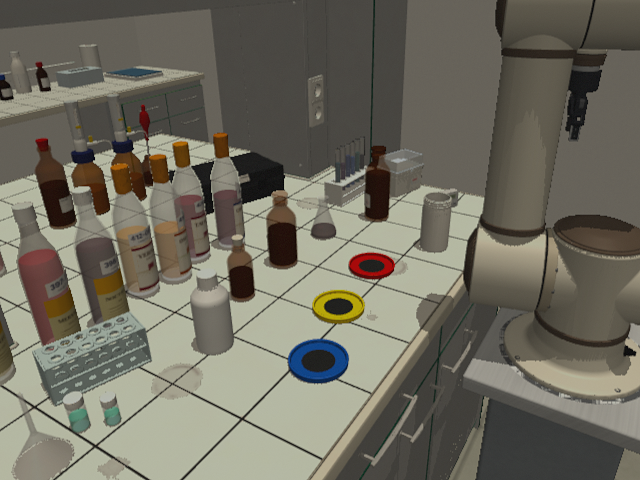

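View pics/top0.png

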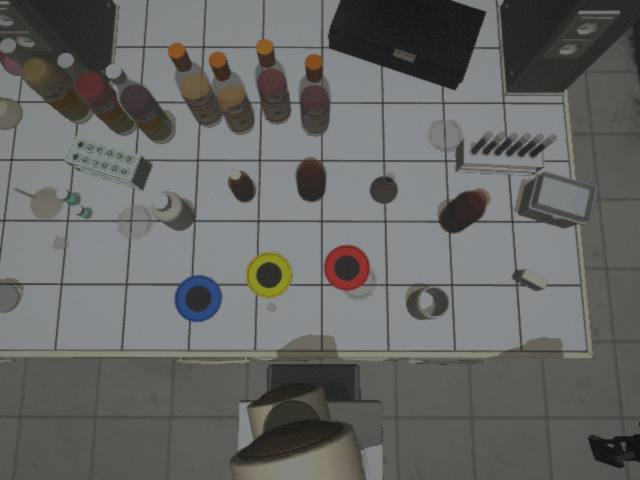

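```bash
cat > h.py <<'E'
import numpy as np, cv2
from plant import sensors, viewer
from scipy.optimize import least_squares
from scipy.spatial.transform import Rotation as R
def proj(im,p):
    K=np.array([[im["fx"],0,im["cx"]],[0,im["fy"],im["cy"]],[0,0,1]])
    return cv2.projectPoints(np.array(p,float).reshape(-1,1,3),np.array(im["rvec"]),np.array(im["tvec"]),K,None)[0][:,0]
def xy(ims,uvs,z):
    f=lambda q:np.concatenate([(proj(i,[*q,z])[0]-u) for i,u in zip(ims,uvs)])
    s=least_squares(f,[.5,0]); return s.x,s.fun
E
python3 - <<'E'
from h import *
S,T=viewer.get_image("scene"),viewer.get_image("top")
P=dict(small=(.0705,[240.1,274.4],[243.9,187.2]),medium=(.089,[282,233.5],[310.5,174.6]),tall=(.1015,[378.8,191.7],[463.7,210.6]),
red=(.005,[372,265.5],[349.4,268.4]),yellow=(.005,[337,307.4],[268.9,273.8]),blue=(.005,[319.5,364.3],[198.7,298.2]),
rinse=(.077,[207.6,315],[171.5,208.2]),flask=(.05,[319.3,221.8],[386.9,187.5]),jar=(.067,[434.9,222.6],[431,303]))
for k,(z,a,b) in P.items():
    s,_=xy([S],[a],z);t,_=xy([T],[b],z);q,r=xy([S,T],[a,b],z)
    print(k,s.round(3),t.round(3),q.round(4),r.round(1),np.hypot(*q).round(3),np.arctan2(q[1],q[0]).round(3))
E
```

```text
small [0.611 0.184] [0.622 0.15 ] [0.623  0.1609] [ 2.4 -6.5 -4.9 -0.4] 0.643 0.253
medium [0.623 0.021] [ 0.646 -0.001] [0.6409 0.0016] [-1.4 -5.1 -1.1  2.3] 0.641 0.003
tall [ 0.532 -0.281] [ 0.561 -0.335] [ 0.5579 -0.3307] [-0.3 -8.  -2.   1.5] 0.649 -0.535
red [ 0.447 -0.083] [ 0.446 -0.091] [ 0.4473 -0.089 ] [ 1.1 -1.2 -1.  -0.7] 0.456 -0.196
yellow [0.431 0.103] [0.433 0.096] [0.4327 0.0984] [ 0.4 -1.4 -1.   0. ] 0.444 0.224
blue [0.369 0.267] [0.376 0.257] [0.3732 0.2609] [-0.1 -2.7 -1.9  1.2] 0.455 0.61
rinse [0.563 0.328] [0.571 0.309] [0.5705 0.317 ] [ 1.1 -4.4 -3.7  0.4] 0.653 0.507
flask [ 0.627 -0.141] [ 0.628 -0.177] [ 0.6332 -0.169 ] [ 3.9 -4.6 -3.4 -2.1] 0.655 -0.261
jar [ 0.363 -0.248] [ 0.363 -0.264] [ 0.3645 -0.2614] [ 1.3 -2.3 -1.2 -0.6] 0.449 -0.622
```

The scene view shows the small bottle near (240,270), the medium near (282,230), the tall near (378,185) and the dishes at (372,265), (338,306), (318,360). In the top view the three bottles are near (241,185), (311,178) and (463,210), so the networks' picks are right. Next I'll take the stopper tops from enlarged crops to refine the positions.

Run:
```python
import cv2,numpy as np
t=cv2.imread("pics/top0.png");s=cv2.imread("pics/scene0.png")
c=lambda i,x,y:cv2.resize(i[y:y+50,x:x+50],(260,260),interpolation=cv2.INTER_CUBIC)
m=np.vstack([np.hstack([c(t,215,155),c(t,285,145),c(t,450,175)]),np.hstack([c(s,213,225),c(s,257,180),c(s,353,135)])])
m=cv2.convertScaleAbs(m,alpha=1.8)
for k in range(0,780,52): cv2.line(m,(k,0),(k,519),(0,255,0) if k%260==0 else (90,90,0),1)
for k in range(0,520,52): cv2.line(m,(0,k),(779,k),(0,255,0) if k%260==0 else (90,90,0),1)
cv2.imwrite("pics/m.png",m)
```

```text
(no output)
```

View pics/m.png

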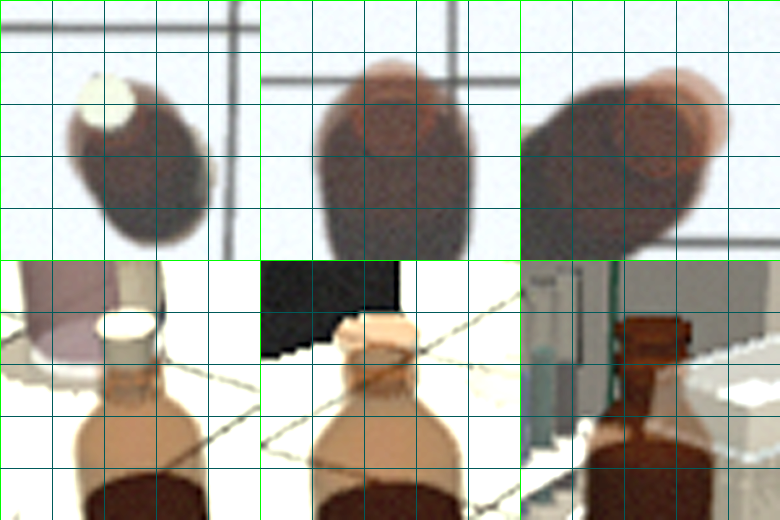

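The mosaic shows the stopper tops. In the top view they are at small (235.6,174.4), medium (310.9,164.4) and tall (481.7,196.5). In the scene view they are at (237.2,236.9), (279.7,192.1) and (378.4,147.5).

Run:
```python
from h import *
S,T=viewer.get_image("scene"),viewer.get_image("top")
P=dict(small=(.141,[237.2,236.9],[235.6,174.4]),medium=(.178,[279.7,192.1],[310.9,164.4]),tall=(.203,[378.4,147.5],[481.7,196.5]))
for k,(z,a,b) in P.items():
    s,_=xy([S],[a],z);t,_=xy([T],[b],z);q,r=xy([S,T],[a,b],z)
    print(k,s.round(3),t.round(3),q.round(4),r.round(1),np.hypot(*q).round(3))
# dishes by colour centroid of convex hull
for k,h0,h1 in(("red",0,8),("yellow",22,35),("blue",100,118)):
    uv=[]
    for I,y0,x0 in((S,250,280),(T,240,170)):
        w=cv2.cvtColor(I["pixels"],cv2.COLOR_RGB2HSV); m=cv2.inRange(w,(h0,130,60),(h1,255,255)); m[:y0-10]=0;m[y0+160:]=0;m[:,:x0]=0;m[:,x0+210:]=0
        n,l,st,_=cv2.connectedComponentsWithStats(m); j=1+st[1:,4].argmax()
        e=cv2.fitEllipse(cv2.convexHull(np.argwhere(l==j)[:,::-1].astype(np.int32))); uv.append(np.array(e[0]))
    print(k,xy([S],[uv[0]],.011)[0].round(3),xy([T],[uv[1]],.011)[0].round(3),xy([S,T],uv,.011)[0].round(4))
```

```text
small [0.629 0.161] [0.63  0.157] [0.63   0.1585] [ 0.4 -0.6 -0.6 -0.2] 0.65
medium [ 0.64  -0.001] [ 0.639 -0.003] [ 0.6398 -0.0025] [ 0.3 -0.2 -0.2 -0.2] 0.64
tall [ 0.56  -0.327] [ 0.565 -0.341] [ 0.5654 -0.3398] [ 0.3 -1.6 -0.4  0. ] 0.66
red [ 0.444 -0.074] [ 0.447 -0.084] [ 0.447  -0.0817]
yellow [0.427 0.105] [0.43  0.097] [0.4295 0.0994]
blue [0.373 0.266] [0.376 0.258] [0.3749 0.2614]
```

```bash
python3 -m inch '[[[0.8,-0.6,-0.3,0,0,-0.7],[2,-1.5,-0.8,0,0,-1.7],[3.3,-2.5,-1.4,0,0,-2.7],[4.7,-3.4,-1.8,0,0,-3.8],[6,-4.4,-2.2,0,0,-4.8],[7.3,-5.3,-2.2,0,0,-5.9],[8.6,-6.2,-2.2,0,0,-6.9],[9.9,-7.2,-2.2,0,0,-8]]]' 0 30
cat >> h.py <<'E'
def go(x,y,z,yaw=np.pi/2):
    "units from the measured pose to tool-down target, tool x at yaw"
    o=sensors.get_obs(); r=R.from_rotvec(o["orientation"])
    t=R.from_euler("z",yaw)*R.from_euler("x",np.pi)
    d=r.inv().apply(np.array([x,y,z])-o["ee_pos"])/.03
    w=np.degrees((r.inv()*t).as_rotvec())/8
    print(o["clock"],o["ee_pos"].round(4),o["joint_positions"].round(2),"F",o["force"].round(1),"w",o["grip_width"].round(4),o["gripper_force"],"->",d.round(2),w.round(2),"rows",np.linalg.norm(d)*.6)
E
python3 -c "
from h import *
go(.63,.1585,.25)"
```

```text
clock: 2.0
ee_pos: [0.3701, -0.2504, 0.2975]
orientation: [2.438, 1.98, 0.0]
force: [1.0, -0.4, 0.5]
grip_width: 0.0855
gripper_force: 0.0Traceback (most recent call last):
  File "<string>", line 3, in <module>
    go(.63,.1585,.25)
    ~~^^^^^^^^^^^^^^^
  File "h.py", line 17, in go
    print(o["clock"],o["ee_pos"].round(4),o["joint_positions"].round(2),"F",o["force"].round(1),"w",o["grip_width"].round(4),o["gripper_force"],"->",d.round(2),w.round(2),"rows",np.linalg.norm(d)*.6)
                                                                                                    ^^^^^^^^^^^^^^^^^^^^^
AttributeError: 'float' object has no attribute 'round'
```

```bash
sed -i 's/o\["grip_width"\].round(4)/round(o["grip_width"],4)/' h.py; python3 -c "
from h import *
go(.63,.1585,.25)"
```

```text
2.0 [ 0.3701 -0.2504  0.2975] [-0.59 -0.12  0.1   1.79  0.    1.18] F [ 1.  -0.4  0.5] w 0.0855 0.0 -> [15.12  5.68  1.58] [ 0.01  0.   -1.48] rows 9.736784739986076
```

```bash
python3 -m inch '[[[0.8,0.3,0,0,0,-0.7],[2.2,0.8,0,0,0,-1.5],[3.7,1.4,0,0,0,-1.5],[5.2,2,0,0,0,-1.5],[6.7,2.6,0,0,0,-1.5],[8.2,3.1,0,0,0,-1.5],[9.7,3.7,0,0,0,-1.5],[11.2,4.2,0.3,0,0,-1.5]]]' && python3 -m inch '[[[1.2,0.5,0.3,0,0,0],[2.3,0.8,0.6,0,0,0],[3.2,1.2,0.9,0,0,0],[3.8,1.4,1.2,0,0,0],[3.9,1.4,1.2,0,0,0],[3.9,1.4,1.2,0,0,0]]]'; python3 -c "
from h import *
go(.63,.1585,.101)"
```

```text
clock: 2.8
ee_pos: [0.5643, 0.0518, 0.2892]
orientation: [2.224, 2.217, 0.002]
force: [0.7, -0.3, 0.1]
grip_width: 0.0851
gripper_force: 0.0
clock: 3.4
ee_pos: [0.6052, 0.1666, 0.2521]
orientation: [-2.224, -2.218, 0.001]
force: [0.7, -1.2, 0.6]
grip_width: 0.0853
gripper_force: 0.0
3.4 [0.6052 0.1666 0.2521] [ 0.27  0.29  0.46  1.73 -0.    1.84] F [ 0.7 -1.2  0.6] w 0.0853 0.0 -> [-0.26  0.83  5.04] [-0.    0.   -0.02] rows 3.0672809232321407
```

```bash
python3 -m inch '[[[-0.2,0.6,0.3,0,0,0],[-0.25,0.8,1,0,0,0],[-0.25,0.83,2,0,0,0],[-0.25,0.83,3,0,0,0],[-0.25,0.83,4,0,0,0],[-0.25,0.83,4.7,0,0,0],[-0.25,0.83,5,0,0,0],[-0.25,0.83,5,0,0,0]]]' && python3 -m inch '[[[0,0,0,0,0,0],[0,0,0,0,0,0],[0,0,0,0,0,0],[0,0,0,0,0,0],[0,0,0,0,0,0],[0,0,0,0,0,0],[0,0,0,0,0,0],[0,0,0,0,0,0]]]' 1 50;  python3 -c "
from h import *
go(.63,.1585,.101)"
```

```text
clock: 4.2
ee_pos: [0.63, 0.1579, 0.1021]
orientation: [-2.226, -2.216, 0.001]
force: [0.1, -0.4, 0.7]
grip_width: 0.0854
gripper_force: 0.0
clock: 5.0
ee_pos: [0.6311, 0.1592, 0.1034]
orientation: [2.224, 2.217, 0.003]
force: [2.4, -0.5, 5.0]
grip_width: 0.0319
gripper_force: 49.6
5.0 [0.6311 0.1592 0.1034] [ 0.25  0.32  0.2   1.45 -0.    1.82] F [ 2.4 -0.5  5. ] w 0.0319 49.62490797042847 -> [-0.02 -0.04  0.08] [ 0.02 -0.   -0.02] rows 0.054205969743709954
```

```bash
python3 -m inch '[[[0,0,-0.3,0,0,0],[0,0,-0.8,0,0,0],[0,-0.3,-1.4,0,0,0],[-0.3,-0.8,-2,0,0,0],[-0.9,-1.4,-2.5,0,0,0],[-1.7,-2,-2.5,0,0,0],[-2.6,-2.6,-2.5,0,0,0],[-3.5,-3.2,-2.5,0,0,0]]]' 1 60 && python3 -m inch '[[[-0.9,-0.6,0,0,0,0],[-1.8,-1.2,0,0,0,0],[-2.7,-1.8,0,0,0,0],[-3.5,-2.3,0,0,0,0],[-4.1,-2.7,0,0,0,0],[-4.4,-2.9,0,0,0,0],[-4.5,-2.9,0,0,0,0],[-4.5,-2.9,0,0,0,0]]]'
python3 - <<'E'
from h import *
go(.447,-.085,.108)
T=viewer.get_image("top");S=viewer.get_image("scene")
cv2.imwrite("pics/t1.png",cv2.resize(T["pixels"][200:330,270:430,::-1],(640,520)))
cv2.imwrite("pics/s1.png",cv2.resize(S["pixels"][170:320,280:440,::-1],(640,600)))
E
```

```text
clock: 5.8
ee_pos: [0.5327, 0.0538, 0.1788]
orientation: [2.224, 2.218, 0.001]
force: [0.0, -0.9, -5.2]
grip_width: 0.0313
gripper_force: 60.9
clock: 6.6
ee_pos: [0.4469, -0.0802, 0.1778]
orientation: [2.225, 2.217, 0.001]
force: [0.6, 0.1, -4.8]
grip_width: 0.0322
gripper_force: 60.7
6.6 [ 0.4469 -0.0802  0.1778] [-0.18 -0.16 -0.16  1.56  0.    1.4 ] F [ 0.6  0.1 -4.8] w 0.0322 60.66962242126465 -> [-0.16  0.    2.33] [ 0.01 -0.   -0.03] rows 1.3998065288515333
```

View pics/s1.png

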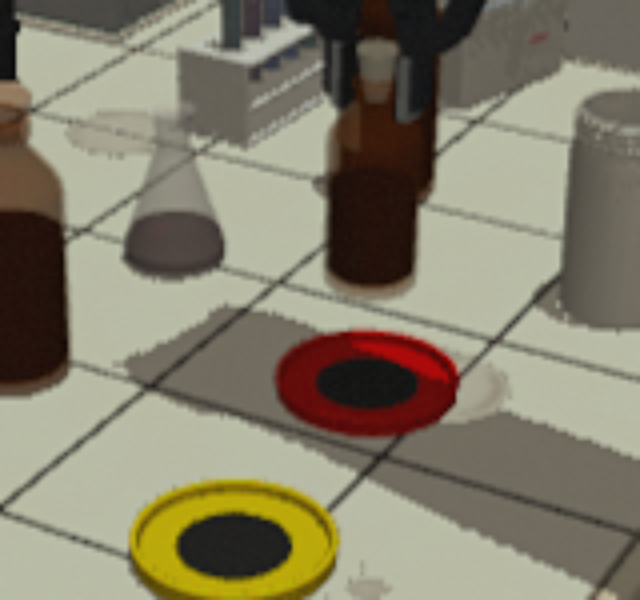

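The crop shows the small bottle upright in the grip above the red dish, whose pad is at (372,266) in the full picture. I'll lower it now.

```bash
python3 -m inch '[[[-0.1,0,0.4,0,0,0],[-0.16,0,1,0,0,0],[-0.16,0,1.5,0,0,0],[-0.16,0,1.9,0,0,0],[-0.16,0,2.1,0,0,0],[-0.16,0,2.2,0,0,0],[-0.16,0,2.25,0,0,0],[-0.16,0,2.25,0,0,0]]]'  && python3 -m inch '[[[0,0,0.03,0,0,0],[0,0,0.05,0,0,0],[0,0,0.08,0,0,0],[0,0,0.08,0,0,0]]]'; python3 -c "
from h import *
go(.447,-.085,.108)"
```

```text
clock: 7.5
ee_pos: [0.4469, -0.0852, 0.1102]
orientation: [2.224, 2.218, 0.001]
force: [-0.0, -0.7, -6.1]
grip_width: 0.0315
gripper_force: 60.6
clock: 7.9
ee_pos: [0.447, -0.0852, 0.1083]
orientation: [2.224, 2.217, 0.001]
force: [-1.0, -0.3, 3.8]
grip_width: 0.0318
gripper_force: 61.5
7.9 [ 0.447  -0.0852  0.1083] [-0.19 -0.15 -0.3   1.43 -0.    1.39] F [-1.  -0.3  3.8] w 0.0318 61.46847724914551 -> [ 0.01 -0.    0.01] [ 0.01  0.   -0.02] rows 0.008017069068914005
```

```bash
python3 -m inch '[[[0,0,0,0,0,0],[0,0,0,0,0,0],[0,0,0,0,0,0],[0,0,0,0,0,0],[0,0,0,0,0,0],[0,0,-0.2,0,0,0],[0,0,-0.7,0,0,0],[0,0,-1.4,0,0,0]]]' 0 30 && python3 -m inch '[[[0,0,-1,0,0,0],[0,0,-2,0,0,0],[0,0.2,-3,0,0,0],[0.4,0.8,-3,0,0,0],[0.9,1.9,-3,0,0,0],[1.4,3.1,-3,0,0,0],[1.9,4.3,-3,0,0,0],[2.4,5.4,-3,0,0,0]]]' && python3 -m inch '[[[0.3,0.6,0,0,0,0],[0.35,0.9,0,0,0,0],[0.35,1,0,0,0,0],[0.35,1,0,0,0,0]]]'
python3 - <<'E'
from h import *
go(.64,-.0025,.133)
T=viewer.get_image("top");S=viewer.get_image("scene")
a=cv2.resize(T["pixels"][130:330,250:470,::-1],(400,364));b=cv2.resize(S["pixels"][140:340,250:470,::-1],(400,364))
cv2.imwrite("pics/m2.png",np.hstack([a,b]))
E
```

```text
clock: 8.7
ee_pos: [0.4463, -0.0851, 0.1502]
orientation: [-2.224, -2.217, 0.001]
force: [0.7, 0.3, -0.4]
grip_width: 0.0854
gripper_force: 0.0
clock: 9.5
ee_pos: [0.6104, -0.0129, 0.2405]
orientation: [2.224, 2.217, 0.001]
force: [-0.3, 0.1, 0.4]
grip_width: 0.0856
gripper_force: 0.0
clock: 9.9
ee_pos: [0.6386, -0.0038, 0.2399]
orientation: [2.225, 2.217, 0.0]
force: [-0.8, -0.6, -0.8]
grip_width: 0.0857
gripper_force: 0.0
9.9 [ 0.6386 -0.0038  0.2399] [-0.01  0.32  0.46  1.71 -0.    1.57] F [-0.8 -0.6 -0.8] w 0.0857 0.0 -> [0.04 0.05 3.56] [ 0.    0.   -0.03] rows 2.138716782202033
```

View pics/m2.png

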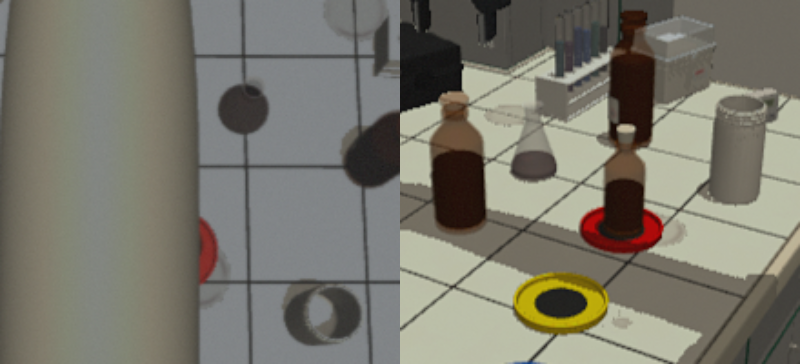

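The small bottle stands upright about in the middle of the red dish, at crop right-half (624,190). The gripper is above the medium bottle, so I'll take it next.

```bash
python3 -m inch '[[[0.04,0.05,0.5,0,0,0],[0.04,0.05,1.3,0,0,0],[0.04,0.05,2.1,0,0,0],[0.04,0.05,2.9,0,0,0],[0.04,0.05,3.4,0,0,0],[0.04,0.05,3.55,0,0,0],[0.04,0.05,3.55,0,0,0]]]' && python3 -m inch '[[[0,0,0,0,0,0],[0,0,0,0,0,0],[0,0,0,0,0,0],[0,0,0,0,0,0],[0,0,0,0,0,0],[0,0,0,0,0,0],[0,0,0,0,0,0],[0,0,0,0,0,0]]]' 1 60;  python3 -c "
from h import *
go(.64,-.0025,.133)"
```

```text
clock: 10.7
ee_pos: [0.6401, -0.0022, 0.1332]
orientation: [-2.225, -2.218, 0.0]
force: [0.4, 0.0, 0.9]
grip_width: 0.0854
gripper_force: 0.0
clock: 11.5
ee_pos: [0.641, -0.002, 0.134]
orientation: [2.224, 2.217, 0.002]
force: [1.3, 0.4, 5.3]
grip_width: 0.0397
gripper_force: 60.2
11.5 [ 0.641 -0.002  0.134] [-0.    0.29  0.22  1.5   0.    1.57] F [1.3 0.4 5.3] w 0.0397 60.16790270805359 -> [-0.02 -0.03  0.03] [ 0.01 -0.   -0.02] rows 0.029271206869822073
```

```bash
python3 -m inch '[[[0,0,-0.3,0,0,0],[0,0,-0.8,0,0,0],[0.1,-0.3,-1.4,0,0,0],[0.3,-0.8,-2,0,0,0],[0.7,-1.5,-2.5,0,0,0],[1.1,-2.4,-2.5,0,0,0],[1.5,-3.3,-2.5,0,0,0],[1.9,-4.2,-2.5,0,0,0]]]' && python3 -m inch '[[[0.4,-0.9,0,0,0,0],[0.8,-1.7,0,0,0,0],[1.2,-2.3,0,0,0,0],[1.4,-2.7,0,0,0,0],[1.45,-2.8,0,0,0,0],[1.45,-2.8,0,0,0,0]]]'; python3 -c "
from h import *
go(.431,.0985,.139)"
```

```text
clock: 12.3
ee_pos: [0.5129, 0.0557, 0.2072]
orientation: [-2.224, -2.217, 0.003]
force: [-0.0, -0.4, -6.3]
grip_width: 0.0398
gripper_force: 62.3
clock: 12.9
ee_pos: [0.4307, 0.0991, 0.2078]
orientation: [2.224, 2.218, -0.0]
force: [-0.7, -0.2, -7.7]
grip_width: 0.0397
gripper_force: 62.5
12.9 [0.4307 0.0991 0.2078] [ 0.23 -0.18 -0.12  1.62 -0.    1.8 ] F [-0.7 -0.2 -7.7] w 0.0397 62.534708976745605 -> [-0.02  0.01  2.29] [ 0.    0.   -0.02] rows 1.377042390028359
```

```bash
python3 -m inch '[[[0,0,0.4,0,0,0],[0,0,1,0,0,0],[0,0,1.5,0,0,0],[0,0,1.9,0,0,0],[0,0,2.1,0,0,0],[0,0,2.2,0,0,0],[0,0,2.22,0,0,0],[0,0,2.22,0,0,0]]]'  && python3 -m inch '[[[0,0,0.03,0,0,0],[0,0,0.05,0,0,0],[0,0,0.08,0,0,0],[0,0,0.08,0,0,0]]]'; python3 -c "
from h import *
go(.431,.0985,.139)"
```

```text
clock: 13.7
ee_pos: [0.431, 0.0991, 0.1417]
orientation: [2.225, 2.218, 0.001]
force: [-0.0, -0.5, -6.3]
grip_width: 0.0401
gripper_force: 62.4
clock: 14.1
ee_pos: [0.4308, 0.0991, 0.139]
orientation: [2.225, 2.218, 0.0]
force: [-0.4, 0.1, -7.1]
grip_width: 0.0398
gripper_force: 62.7
14.1 [0.4308 0.0991 0.139 ] [ 0.23 -0.19 -0.27  1.49 -0.    1.8 ] F [-0.4  0.1 -7.1] w 0.0398 62.68149375915527 -> [-0.02  0.01 -0.  ] [ 0.   -0.   -0.02] rows 0.013484680729712888
```

Not touching yet; ease down a little more.

```bash
python3 -m inch '[[[0,0,0.02,0,0,0],[0,0,0.04,0,0,0],[0,0,0.04,0,0,0]]]'
```

```text
clock: 14.4
ee_pos: [0.431, 0.0992, 0.1388]
orientation: [2.224, 2.217, 0.002]
force: [-1.7, -0.3, 5.4]
grip_width: 0.0396
gripper_force: 63.8
```

```bash
python3 -m inch '[[[0,0,0,0,0,0],[0,0,0,0,0,0],[0,0,0,0,0,0],[0,0,0,0,0,0],[0,0,0,0,0,0],[0,0,-0.2,0,0,0],[0,0,-0.7,0,0,0],[0,0,-1.4,0,0,0]]]' 0 30 && python3 -m inch '[[[0,0,-1.2,0,0,0],[0,0,-2.4,0,0,0],[-0.2,0,-3.4,0,0,0],[-1,0.3,-3.4,0,0,0],[-2.3,0.7,-3.4,0,0,0],[-3.8,1.2,-3.4,0,0,0],[-5.3,1.6,-3.4,0,0,0],[-6.8,2.1,-3.4,0,0,0]]]' && python3 -m inch '[[[-1.5,0.4,0,0,0,0],[-3,0.9,0,0,0,0],[-4.5,1.3,0,0,0,0],[-6,1.8,0,0,0,0],[-7.2,2.2,0,0,0,0],[-7.8,2.35,0,0,0,0],[-7.8,2.35,0,0,0,0]]]'
python3 - <<'E'
from h import *
go(.5645,-.339,.155)
T=viewer.get_image("top");S=viewer.get_image("scene")
a=cv2.resize(T["pixels"][130:330,150:370,::-1],(400,364));b=cv2.resize(S["pixels"][100:380,230:450,::-1],(400,509))[:509]
m=np.zeros((509,800,3),np.uint8);m[:364,:400]=a;m[:,400:]=b
cv2.imwrite("pics/m3.png",m)
E
```

```text
clock: 15.2
ee_pos: [0.4304, 0.099, 0.1805]
orientation: [-2.225, -2.218, 0.001]
force: [0.7, 0.7, -0.9]
grip_width: 0.0851
gripper_force: 0.0
clock: 16.0
ee_pos: [0.4932, -0.1069, 0.2833]
orientation: [2.224, 2.217, 0.002]
force: [1.2, 0.1, 0.8]
grip_width: 0.0852
gripper_force: 0.0
clock: 16.7
ee_pos: [0.5629, -0.3417, 0.2811]
orientation: [-2.227, -2.215, 0.001]
force: [0.1, -0.2, -0.3]
grip_width: 0.0855
gripper_force: 0.0
16.7 [ 0.5629 -0.3417  0.2811] [-0.55  0.4   0.66  1.82 -0.    1.03] F [ 0.1 -0.2 -0.3] w 0.0855 0.0 -> [0.09 0.06 4.2 ] [-0.01 -0.   -0.04] rows 2.52179313539664
```

View pics/m3.png

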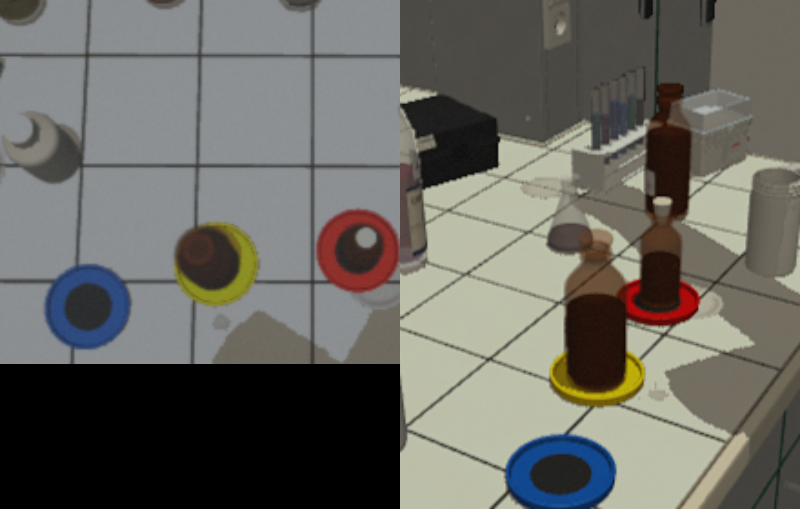

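Both bottles stand upright and about central in the red and yellow dishes, and the fingers straddle the tall bottle. I'll grip it.

```bash
python3 -m inch '[[[0.09,0.06,0.5,0,0,0],[0.09,0.06,1.3,0,0,0],[0.09,0.06,2.1,0,0,0],[0.09,0.06,2.9,0,0,0],[0.09,0.06,3.6,0,0,0],[0.09,0.06,4,0,0,0],[0.09,0.06,4.2,0,0,0],[0.09,0.06,4.2,0,0,0]]]' && python3 -m inch '[[[0,0,0,0,0,0],[0,0,0,0,0,0],[0,0,0,0,0,0],[0,0,0,0,0,0],[0,0,0,0,0,0],[0,0,0,0,0,0],[0,0,0,0,0,0],[0,0,0,0,0,0]]]' 1 60;  python3 -c "
from h import *
go(.5645,-.339,.155)"
```

```text
clock: 17.6
ee_pos: [0.5646, -0.336, 0.156]
orientation: [2.224, 2.219, 0.0]
force: [-0.6, 0.3, -0.8]
grip_width: 0.0853
gripper_force: 0.0
clock: 18.4
ee_pos: [0.5651, -0.3369, 0.1568]
orientation: [2.224, 2.217, 0.001]
force: [0.7, 0.4, 4.6]
grip_width: 0.0443
gripper_force: 61.0
18.4 [ 0.5651 -0.3369  0.1568] [-0.54  0.33  0.32  1.56  0.    1.04] F [0.7 0.4 4.6] w 0.0443 60.99973797798157 -> [-0.07 -0.02  0.06] [ 0.01  0.01 -0.02] rows 0.05735823417738284
```

```bash
python3 -m inch '[[[0,0,-0.4,0,0,0],[0,0,-1.3,0,0,0],[0,0,-2.3,0,0,0],[0.2,-0.1,-3.3,0,0,0],[0.8,-0.2,-4.1,0,0,0],[1.8,-0.4,-4.5,0,0,0],[2.9,-0.6,-4.5,0,0,0],[4,-0.8,-4.5,0,0,0]]]' 1 70 && python3 -m inch '[[[1.2,0,0,0,0,0],[2.4,0.1,0,0,0,0],[3.6,0.2,0,0,0,0],[4.8,0.3,0,0,0,0],[6,0.4,0,0,0,0],[7.2,0.6,0,0,0,0],[8.4,0.6,0,0,0,0],[9.6,0.5,0,0,0,0]]]' && python3 -m inch '[[[1.2,0,0,0,0,0],[2.3,-0.3,0,0,0,0],[3.2,-1.1,0,0,0,0],[3.9,-2,0,0,0,0],[4.6,-3,0,0,0,0],[5.2,-4,0,0,0,0],[5.8,-5,0,0,0,0],[6.1,-5.6,0,0,0,0]]]' && python3 -m inch '[[[0.1,-0.2,0,0,0,0],[0.1,-0.2,0,0,0,0],[0.1,-0.2,0,0,0,0]]]'; python3 -c "
from h import *
go(.3745,.26,.162)"
```

```text
clock: 19.2
ee_pos: [0.5405, -0.2156, 0.2905]
orientation: [-2.225, -2.216, 0.001]
force: [0.4, 0.4, -7.8]
grip_width: 0.0436
gripper_force: 73.7
clock: 20.0
ee_pos: [0.5566, 0.0728, 0.29]
orientation: [-2.224, -2.217, 0.003]
force: [0.4, -0.7, -8.0]
grip_width: 0.0432
gripper_force: 73.7
clock: 20.8
ee_pos: [0.3872, 0.2556, 0.2907]
orientation: [-2.223, -2.219, 0.002]
force: [0.0, -0.7, -6.1]
grip_width: 0.0432
gripper_force: 74.7
clock: 21.1
ee_pos: [0.384, 0.2576, 0.2905]
orientation: [2.225, 2.217, -0.001]
force: [1.4, -0.7, -7.5]
grip_width: 0.044
gripper_force: 74.6
21.1 [0.384  0.2576 0.2905] [ 0.59 -0.09  0.12  1.78 -0.    2.17] F [ 1.4 -0.7 -7.5] w 0.044 74.60719227790833 -> [ 0.08 -0.32  4.28] [-0.    0.   -0.02] rows 2.5775466730541203
```

```bash
python3 -m inch '[[[0.05,-0.2,0.4,0,0,0],[0.08,-0.32,1.2,0,0,0],[0.08,-0.32,2.2,0,0,0],[0.08,-0.32,3,0,0,0],[0.08,-0.32,3.6,0,0,0],[0.08,-0.32,4,0,0,0],[0.08,-0.32,4.2,0,0,0],[0.08,-0.32,4.2,0,0,0]]]'  && python3 -m inch '[[[0,0,0.03,0,0,0],[0,0,0.06,0,0,0],[0,0,0.06,0,0,0]]]'; python3 -c "
from h import *
go(.3745,.26,.162)"
```

```text
clock: 21.9
ee_pos: [0.3741, 0.26, 0.1643]
orientation: [-2.226, -2.217, 0.001]
force: [-0.1, 0.0, -6.7]
grip_width: 0.0436
gripper_force: 74.4
clock: 22.2
ee_pos: [0.3742, 0.2606, 0.1634]
orientation: [2.225, 2.218, 0.001]
force: [-0.4, -0.4, -8.2]
grip_width: 0.0437
gripper_force: 74.4
22.2 [0.3742 0.2606 0.1634] [ 0.61 -0.15 -0.19  1.53  0.    2.18] F [-0.4 -0.4 -8.2] w 0.0437 74.44074511528015 -> [-0.02  0.01  0.05] [ 0.01 -0.   -0.02] rows 0.031647186415219096
```

```bash
python3 -m inch '[[[0,0,0.03,0,0,0],[0,0,0.05,0,0,0],[0,0,0.05,0,0,0]]]'
```

```text
clock: 22.5
ee_pos: [0.374, 0.2605, 0.1618]
orientation: [2.225, 2.218, 0.001]
force: [0.3, -0.1, -2.5]
grip_width: 0.0436
gripper_force: 75.3
```

Just touching; a hair more, then release and retreat upward.

```bash
python3 -m inch '[[[0,0,0.02,0,0,0],[0,0,0.02,0,0,0]]]' && python3 -m inch '[[[0,0,0,0,0,0],[0,0,0,0,0,0],[0,0,0,0,0,0],[0,0,0,0,0,0],[0,0,0,0,0,0],[0,0,-0.2,0,0,0],[0,0,-0.7,0,0,0],[0,0,-1.4,0,0,0]]]' 0 30 && python3 -m inch '[[[0,0,-1.2,0,0,0],[0,0,-2.4,0,0,0],[0,0,-3.4,0,0,0],[0,0,-4,0,0,0],[0,0,-4,0,0,0],[0,0,-4,0,0,0]]]'
python3 - <<'E'
from h import *
T=viewer.get_image("top");S=viewer.get_image("scene")
a=cv2.resize(T["pixels"][130:330,140:460,::-1],(400,250));b=cv2.resize(S["pixels"][100:410,190:450,::-1],(400,477))
m=np.zeros((477,800,3),np.uint8);m[:250,:400]=a;m[:,400:]=b
cv2.imwrite("pics/m4.png",m)
E
```

```text
clock: 22.7
ee_pos: [0.3742, 0.2606, 0.1618]
orientation: [2.225, 2.218, 0.003]
force: [-0.8, -0.2, 5.0]
grip_width: 0.0435
gripper_force: 75.8
clock: 23.5
ee_pos: [0.3736, 0.2601, 0.2029]
orientation: [-2.225, -2.218, 0.002]
force: [0.1, -0.0, -0.1]
grip_width: 0.0855
gripper_force: 0.0
clock: 24.1
ee_pos: [0.3741, 0.2605, 0.3228]
orientation: [2.225, 2.218, 0.001]
force: [0.3, -0.3, -0.4]
grip_width: 0.0852
gripper_force: 0.0
```

View pics/m4.png

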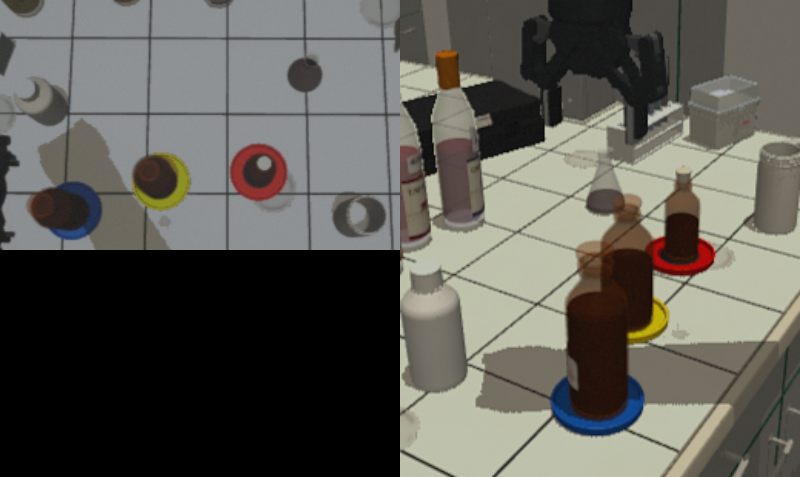

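All three bottles stand upright, about central, in their dishes, and the bystanders are where they were. The gripper is well clear above, so I'll hand in.

```bash
python3 -c "
from plant import workorder; print(workorder.finish_job())"
```

```text
the job is handed in; nothing more can be done
None
```

The three brown bottles stand upright and released in their dishes (shortest in red, middle in yellow, tallest in blue), the rinse bottle, flask and jar were left untouched, and the job was handed in at about 24 s on the robot's clock; no verdict came back.

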